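# Slide a sheet blank out over the end of the filing ledge

### The arm

A 7-joint arm with a two-finger parallel gripper is mounted at the origin on the work surface; the furniture and walls round the work are solid. World frame = base frame: x ahead of the robot, y to its left, z up, the work surface at z = 0. Lengths are in m, angles in rad, forces in N, time in s.
With the tool pointing down it reaches from about 0.4 to 0.875 m from the base axis. Payload 4.4 kg.
Tool frame: the origin (TCP) lies at the very end of the fingers, on their centre line; the grasp point (between the pads) lies pinch_z behind it (pinch_z is the distance from the TCP to the grasp point, in m); z points along the fingers, y is the line along which they close (so a half turn about z gives the same grasp; the last joint's range is limited). The gripper opens to 85 mm and grips with 20 to 120 N. Pads are 22 mm wide; open, the fingers measure 114 mm over their backs; the gripper's body (76 mm by 85 mm) begins 54 mm behind the grasp point. The pads swing forward as they close: fully open they stand 13 mm farther back than shut.
Start: joints at [-1.352, 0.628, 0.038, 1.517, -0.027, 0.996, -0.02], TCP at [0.183, 0.624, 0.203] pointing down, gripper open.
Joint ranges: [-3.06, 3.06], [-0.37, 2.12], [-1.25, 1.32], [0.18, 2.47], [-1.1, 4.24], [0.23, 1.98], [-2.94, 2.94]. Speed limits (rad/s): [2.57, 2.57, 3.14, 3.14, 3.14, 3.14, 3.14].

### API

Orientations are given as a unit quaternion [x, y, z, w].
In Python, from cell import move_to, move_l, goto_joints, grip, sleep, ik, state, camera, PlanningError, job_done, pinch_z gives the robot as it stands. Calls block until the motion is done:
- move_to(position, orientation): joint-space move of the TCP to a pose.
- move_l(position, speed=0.15, attitude=None, f_stop=None): straight line of the TCP; attitude=None keeps the orientation; speed is the mean speed in m/s. With f_stop (N) it stops when the force on the tool has changed by that much, and returns True; else False.
- goto_joints(angles): joint-space move.
- grip(opening, f_grip=None): finger opening in m; f_grip is the grip in N (None keeps the last); returns when the fingers have stopped.
- sleep(seconds).
- ik(position, orientation): joint angles nearest the present ones, or None.
- state(): the state.
- camera(name): name is "scene" or "top" or "wrist"; returns a dict with "color" (480x640x3 uint8, blue, green, red), "fx", "fy", "cx", "cy" (pixels), "R" (3x3) and "t" (3): a world point X has camera coordinates R X + t; the wrist camera has in their place "T_tool_cam" (4x4, takes a point from camera to tool coordinates, whose origin is the TCP and whose axes are the flange's). Camera axes: x right, y down, z forward; pixel columns grow to the right and rows downward; lengths in m; the calibration is good to about 2 mm. A picture is of the moment at which its call begins: read the wrist's pose just before it. There is no depth.
A pose or a line that the arm cannot do raises PlanningError and nothing moves.
- job_done(): hands the job in; it is judged then, once.
The state is a dict: "time_s": time; "joint_pos": joint angles; "joint_vel": joint speeds; "joint_torque": joint torques, N m; "ee_pos": TCP position; "tool_rot": TCP orientation; "force": force on the tool from outside, world axes, zero at the start; "moment": the same for the moment, N m; "opening": finger opening in m; "grasp_force": force on a finger pad.
Only numpy, scipy, OpenCV 4.12 (cv2) and the standard library are available. Lean on these libraries where they do the work, as an engineer would, in place of code of your own. Each camera call takes 0.05 s, during which the arm holds its last target. There are 200 camera calls.

### The job

With a fingertip, push the thin metal plate along the filing ledge until its blue end strip, and only that strip, sticks out past the ledge's left end, so that its edge can be deburred; leave the plate lying flat with its long side flush against the yellow fence. Only push it: do not lift it or let it fall off, and leave the guide bush, the red spring and the dark ring where they stand.

Things in the scene. Friction and masses are not known exactly. Their poses are not given: they have to be found in the camera images.
- ledge: Filing ledge, fixed: flat dark steel top 130 mm (x) by 280 mm (y), 12 mm thick, on green legs; its surface is 50 mm above the bench. Origin on the bench under the top's centre; +x across it, away from the robot; +y along it to its left end; z up. Left end of the top at y = +140 mm, right end at -140 mm, near edge at x = -65 mm; nothing stands along these three edges.
- fence_face (a point): Middle of the near face of the yellow fence (ledge x = +50 mm, y = 0, z = 55 mm), against which the plate shall lie; axes as the ledge's. The fence is 13 mm wide, runs the whole length of the ledge's far side and stands 11 mm above its surface.
- ledge_end (a point): The middle of the upper edge of the ledge's left end (ledge x = 0, y = +140 mm, z = 50 mm); axes as the ledge's.
- plate: Loose aluminium plate, 80 mm (x) by 150 mm (y) by 6 mm, about 0.2 kg; two 8 mm holes near its right end. Origin: centre of its underside; +y along it to the blue end: y from +35 to +75 mm is dyed blue. It starts flat and wholly on the ledge, blue end to the left, middle of its far side 10 to 22 mm from the fence, up to 0.1 rad askew. It slides with ordinary friction (a push of 1 to 3 N).
- plate_line (a point): Middle of the line where the blue strip meets the bare metal, on the plate's upper face (plate y = +35 mm, z = 6 mm); axes as the plate's.
- plate_back (a point): Middle of the plate's far long side, the one toward the fence (plate x = +40 mm, half-way up its thickness); axes as the plate's.
- guide_bush: Loose bright steel guide bush with a shoulder, standing on the bench near the ledge, 45 mm across, 56 mm high; origin: centre of its underside. Bystander.
- red_spring: Loose red die spring standing on the bench near the ledge, 25 mm across, 60 mm high; origin: centre of its underside. Bystander.
- dark_ring: Loose dark steel ring lying on the bench near the ledge, 70 mm across, 13 mm high; origin: centre of its underside. Bystander.

How it is judged:
By the outcome, as a careful person would: the job done as asked, in the order asked, and still so for the second after the job is handed in, with the robot touching nothing.
It also fails if it takes over 56 s, if anything falls off the work surface, if the arm or the gripper's body presses on something with over 40 N, if the wrist force passes 120 N, or if a joint passes its speed limit or range.

## Working session

There is one attempt and no reset: what is moved stays moved. The work goes in short steps, each a Python script; the robot and the scene stay as the last script left them, time stands still between calls to the robot, and variables do not carry over. Pictures are saved under pics/ and viewed, at most 10 in all, crops included, and the job is handed in when it is done.

```bash
ls; mkdir -p pics; python3 - <<'E'
from cell import *
import cv2
for n in ("top","scene"):
    c=camera(n); cv2.imwrite(f"pics/{n}0.png",c["color"]); print(n,c["fx"],c["cx"],c["cy"],c["R"],c["t"])
s=state(); print(s["time_s"],s["ee_pos"],s["tool_rot"],pinch_z)
E
```

```text
pics
top 437.50843951429283 313.39890200023586 231.22341736946763 [[ 0.01628387 -0.99986574  0.00182727]
 [-0.9841136  -0.0163504  -0.17678542]
 [ 0.17679156  0.0010805  -0.98424772]] [0.0110595  0.53761818 0.81355096]
scene 472.2530423955277 311.1664925253359 235.85175679984786 [[-0.89898136 -0.43795745  0.00507817]
 [-0.21300726  0.42704364 -0.87878418]
 [ 0.38270148 -0.79109229 -0.47719239]] [0.51730382 0.16798028 0.68213927]
0.1 [0.18242839 0.62323983 0.20255989] [ 1.41923036e-01  9.89877314e-01 -8.62348431e-04 -1.09514153e-04] 0.0187
```

View pics/top0.png

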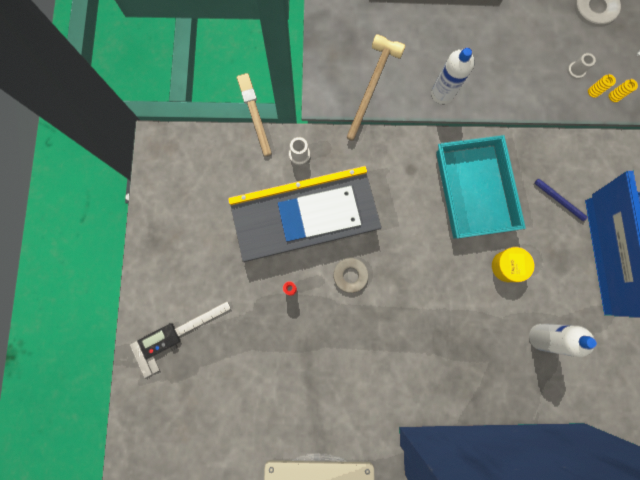

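View pics/scene0.png

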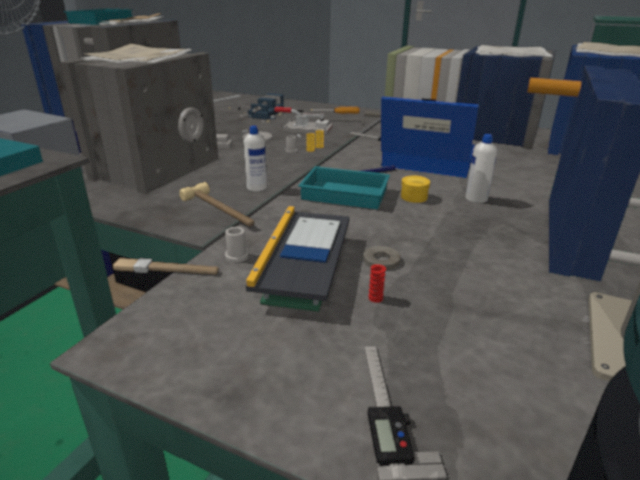

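Top view: fence from about (230,200) to (367,171), ledge below it, and the plate at about (278–361, 187–241) with its blue end at left. The bush is at (299,150), the spring at (289,290) and the ring at (351,275). I'll enlarge this area.

```bash
python3 - <<'E'
import cv2
a=cv2.imread("pics/top0.png")[160:268,225:385]
cv2.imwrite("pics/crop0.png",cv2.resize(a,None,fx=5,fy=5,interpolation=cv2.INTER_CUBIC))
E
```

```text
(no output)
```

View pics/crop0.png

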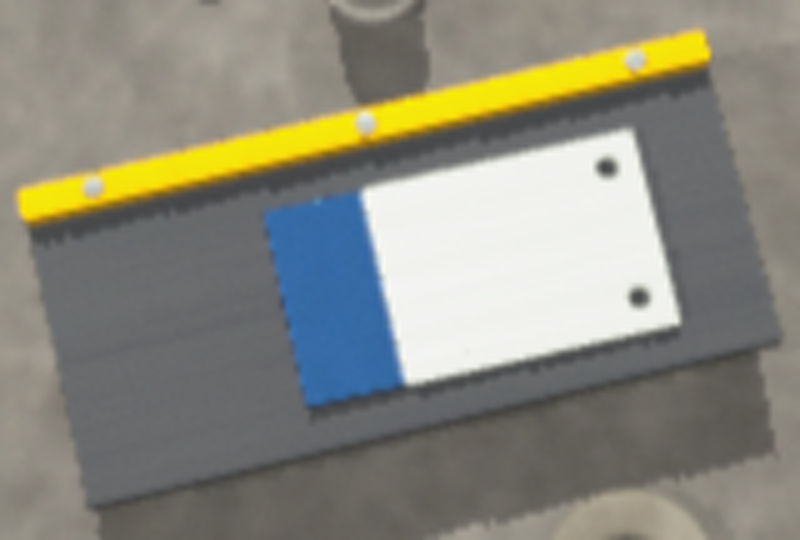

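Crop pixels: near ledge corners (90,506) and (780,343). Fence top near edge (32,222)–(709,66), far edge (18,190)–(703,30). Plate corners (264,212), (633,128), (680,324), (311,405), with the dye line (362,187)–(404,384).

```bash
cat > h.py <<'E'
import numpy as np, cv2
from scipy.optimize import least_squares
def unproj(c,uv,z):
    "pixel -> world at height z"
    R,t=np.array(c["R"]),np.array(c["t"]); C=-R.T@t
    d=R.T@np.array([(uv[0]-c["cx"])/c["fx"],(uv[1]-c["cy"])/c["fy"],1]); return (C+d*(z-C[2])/d[2])[:2]
def rot(a): return np.array([[np.cos(a),-np.sin(a)],[np.sin(a),np.cos(a)]])
def fit(local,world):
    f=lambda p:((np.array(local)@rot(p[2]).T+p[:2])-np.array(world)).ravel()
    r=least_squares(f,[*np.mean(world,0),0.2]); return r.x,r.fun.reshape(-1,2)
E
python3 - <<'E'
from cell import *; from h import *
c=camera("top"); P=lambda u,v,z:unproj(c,((u+.5)/5-.5+225,(v+.5)/5-.5+160),z)
np.set_printoptions(precision=4,suppress=True)
L,r=fit([[-.065,.14],[-.065,-.14],[.05,.14],[.05,-.14],[.063,.14],[.063,-.14]],[P(90,506,.05),P(780,343,.05),P(32,222,.061),P(709,66,.061),P(18,190,.061),P(703,30,.061)])
print(L,r*1e3)
Q,r=fit([[.04,.075],[.04,-.075],[-.04,-.075],[-.04,.075],[.04,.035],[-.04,.035]],[P(264,212,.056),P(633,128,.056),P(680,324,.056),P(311,405,.056),P(362,187,.056),P(404,384,.056)])
print(Q,r*1e3)
q=rot(-L[2])@(Q[:2]-L[:2]); print("plate in ledge",q,Q[2]-L[2])
print("bush",unproj(c,(299,146),.056),"spring",unproj(c,(289,288),.06),"ring",unproj(c,(351,275),.013))
E
```

```text
[0.5731 0.0377 0.2516] [[-1.0974  0.8294]
 [-0.1962 -1.9057]
 [ 0.1745  3.5071]
 [ 1.7407 -1.9782]
 [-0.0551  0.604 ]
 [-0.5664 -1.0565]]
[0.5729 0.0097 0.2401] [[ 0.5632  0.1354]
 [-0.5576  0.0511]
 [ 0.8401 -0.5043]
 [-0.3741  1.7433]
 [-0.7397 -0.2777]
 [ 0.2681 -1.1478]]
plate in ledge [-0.0072 -0.0271] -0.011520673519875957
bush [0.7104 0.0518] spring [0.425  0.0644] ring [ 0.4553 -0.0572]
```

```bash
cat >> h.py <<'E'
L=np.array([0.5731,0.0377,0.2516])
def W(x,y,z): return [*(rot(L[2])@np.array([x,y])+L[:2]),z]
def quat(yaw=0): a=(np.pi+L[2]+yaw)/2; return [np.cos(a),np.sin(a),0,0]   # tool y along ledge y
def loc(p): return rot(-L[2])@(np.array(p)[:2]-L[:2])*1e3
E
python3 - <<'E'
from cell import *; from h import *
grip(0.0)
move_to(W(-.085,-.03,.12),quat()); move_l(W(-.085,-.03,.0528),.1)
print(state()["ee_pos"],state()["force"])
hit=move_l(W(.005,-.03,.0528),.035,f_stop=8)
s=state(); print(hit,loc(s["ee_pos"]),s["ee_pos"][2],s["force"],s["time_s"])
c=camera("top"); cv2.imwrite("pics/t1.png",cv2.resize(c["color"][150:270,220:380],None,fx=5,fy=5,interpolation=cv2.INTER_CUBIC))
w=camera("wrist"); cv2.imwrite("pics/w1.png",w["color"]); print(w["T_tool_cam"],w["fx"])
E
```

```text
[ 0.49864465 -0.01241212  0.05310446] [0.2502021  0.98394682 0.27165723]
False [  4.88831321 -30.04793493] 0.05283108450054377 [ 0.58352885 -0.019034   -0.47691331] 7.0
[[ 8.13192895e-04 -9.60559597e-01 -2.78073012e-01  7.16560263e-02]
 [ 9.99999600e-01  8.84878388e-04 -1.32288488e-04  1.08614278e-04]
 [ 3.73131776e-04 -2.78072794e-01  9.60559932e-01 -1.69995361e-01]
 [ 0.00000000e+00  0.00000000e+00  0.00000000e+00  1.00000000e+00]] 412.9445075830127
```

View pics/w1.png

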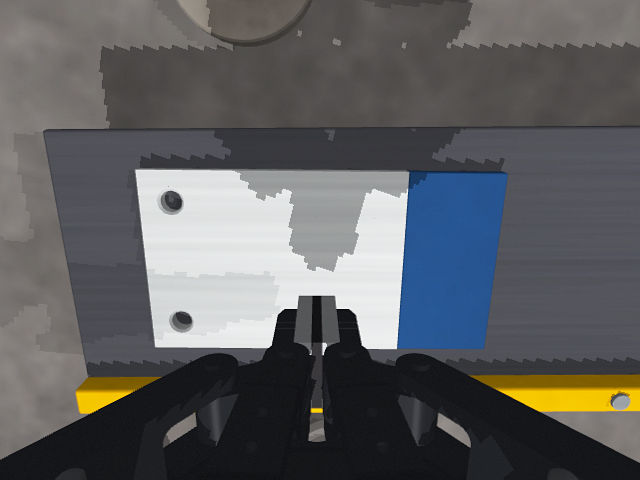

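The wrist view shows the plate unmoved, with the fingers above it: tips at about (317,300), plate rows 168–348. The tip must be higher than I assumed, so I'll check the opening.

```bash
python3 - <<'E'
from cell import *; from h import *
s=state(); print(s["opening"],s["grasp_force"],s["force"])
R=np.array(camera("wrist")["T_tool_cam"])
c=camera("wrist"); Ti=np.linalg.inv(R)
for z in (0,-.013,-.0187,-.03):
    p=Ti@np.array([0,0,z,1]); print(z,c["cx"]+c["fx"]*p[0]/p[2],c["cy"]+c["fy"]*p[1]/p[2])
E
```

```text
0.00014168279760382832 0.0 [-0.37078559 -0.51102128  0.02020443]
0 316.09907418890526 291.9521127888897
-0.013 316.07028650085226 304.2495693517536
-0.0187 316.056292211542 310.227616793582
-0.03 316.02561500083215 323.33223518041984
```

```bash
python3 - <<'E'
from cell import *; from h import *
move_l(W(.005,-.03,.08),.15); move_l(W(0,-.125,.08),.2); move_l(W(0,-.125,.054),.1)
hit=move_l(W(0,-.125,.030),.015,f_stop=3)
s=state(); print(hit,loc(s["ee_pos"]),s["ee_pos"],s["force"],s["time_s"],s["opening"])
w=camera("wrist"); cv2.imwrite("pics/w2.png",w["color"])
E
```

```text
False [ 8.73174648e-02 -1.24989745e+02] [ 0.60430125 -0.08333275  0.03010389] [ 0.28816428  0.50762939 -0.85012915] 10.3167 0.00035364248130416795
```

View pics/w2.png

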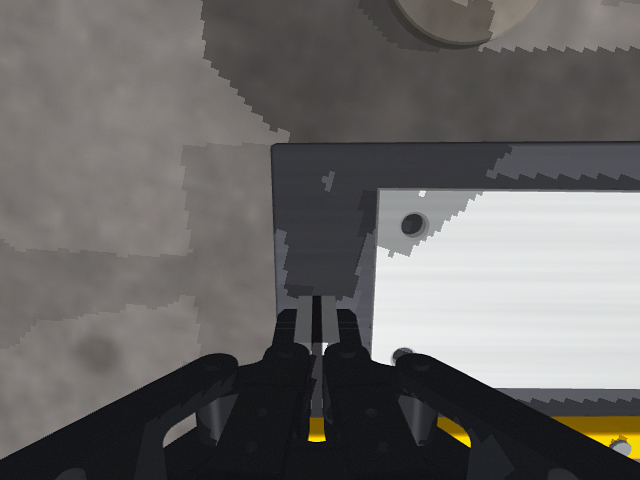

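The tip still isn't in contact at TCP z = 0.030: the finger shadow ends at about (320,297), near the tip. I'll keep probing down.

```bash
python3 - <<'E'
from cell import *; from h import *
hit=move_l(W(0,-.125,.008),.012,f_stop=3)
s=state(); print(hit,loc(s["ee_pos"]),s["ee_pos"],s["force"],s["tool_rot"],s["time_s"],s["opening"])
E
```

```text
True [-1.93354464e-02 -1.25011545e+02] [ 0.60420339 -0.08338041  0.02222908] [-1.44210343 -0.65053838  4.64062055] [-1.25459942e-01  9.92098682e-01 -8.45633620e-06 -8.68331795e-05] 11.2333 0.0002754325427906433
```

Contact at TCP z = 0.0222, so the real tip is about 27 mm behind the nominal TCP. I'll push with TCP z ≈ 0.025.

```bash
python3 - <<'E'
from cell import *; from h import *
Z=.0248
move_l(W(0,-.125,.06),.2); move_l(W(-.085,-.03,.06),.2); move_l(W(-.085,-.03,Z),.12)
hit=move_l(W(-.015,-.03,Z),.03,f_stop=8)
s=state(); print(hit,loc(s["ee_pos"]),s["ee_pos"][2],s["force"],s["time_s"])
move_l(W(*(loc(s["ee_pos"])/1e3+[-.02,0]),Z),.1); move_l(W(-.06,-.03,.06),.15)
move_l(W(.008,-.128,.06),.2)
move_l(W(.008,-.128,Z),.1)
hit=move_l(W(.008,-.02,Z),.05,f_stop=10)
s=state(); print(hit,loc(s["ee_pos"]),s["ee_pos"][2],s["force"],s["time_s"])
w=camera("wrist"); cv2.imwrite("pics/w3.png",w["color"])
E
```

```text
True [-40.70954116 -29.92775359] 0.02405641896252487 [ 1.10254788  0.01026354 -0.24567802] 14.275
False [  8.0762587  -20.08722727] 0.024751294106802872 [-1.21954878 -1.47459698  0.13180029] 18.55
```

View pics/w3.png

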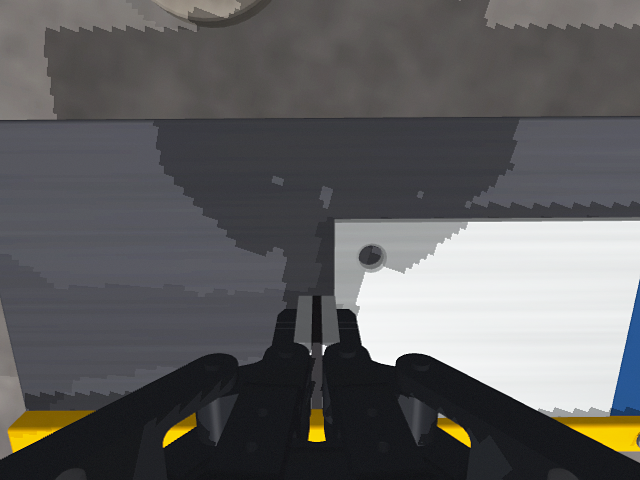

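The plate follows: its right end is at column 334 against the finger, and its far side is at the fence. I'll continue to just short of the goal, re-seat it on the fence, then look at the dye line over the ledge end.

```bash
python3 - <<'E'
from cell import *; from h import *
Z=.0248
move_l(W(.008,.0185,Z),.04)
s=state(); print(loc(s["ee_pos"]),s["force"],s["time_s"])
move_l(W(.008,.009,Z),.1); move_l(W(.008,.009,.07),.2)
move_l(W(-.06,.098,.06),.25); move_l(W(-.06,.098,Z),.15)
hit=move_l(W(-.03,.098,Z),.025,f_stop=8)
s=state(); print(hit,loc(s["ee_pos"]),s["force"],s["time_s"])
move_l(W(-.06,.098,Z),.1); move_l(W(-.04,.12,.13),.2)
s=state(); w=camera("wrist"); cv2.imwrite("pics/w4.png",w["color"]); print(s["time_s"],w["fx"],w["cx"],w["cy"])
np.savez("w4.npz",p=s["ee_pos"],q=s["tool_rot"],T=w["T_tool_cam"],K=[w["fx"],w["fy"],w["cx"],w["cy"]])
E
```

```text
[ 8.56580646 18.64875782] [0.1172877  0.1221932  0.34218381] 19.7083
True [-41.69435758  98.03052572] [ 0.26852247  0.10745248 -0.34611326] 22.15
23.175 412.9445075830127 316.33226941078317 243.3617473082578
```

View pics/w4.png

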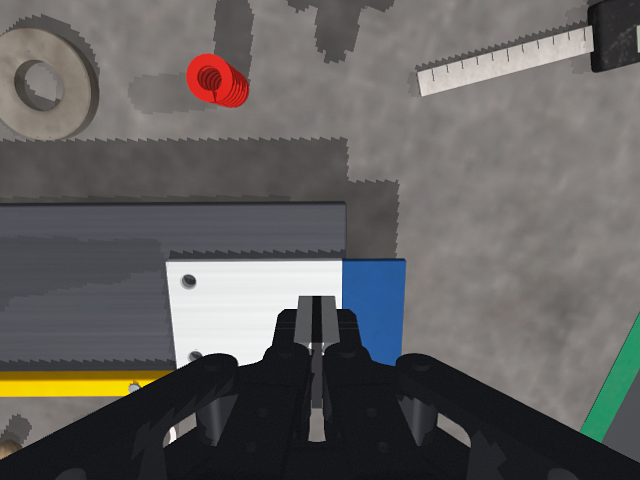

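Wrist view: the ledge's left edge is at column ~346 (rows 203–255), the dye line at about (343,262), and the spring and ring stand undisturbed. I'll enlarge it.

```bash
python3 - <<'E'
import cv2
a=cv2.imread("pics/w4.png")[195:295,315:415]
cv2.imwrite("pics/w4c.png",cv2.resize(a,None,fx=6,fy=6,interpolation=cv2.INTER_CUBIC))
E
```

```text
(no output)
```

View pics/w4c.png

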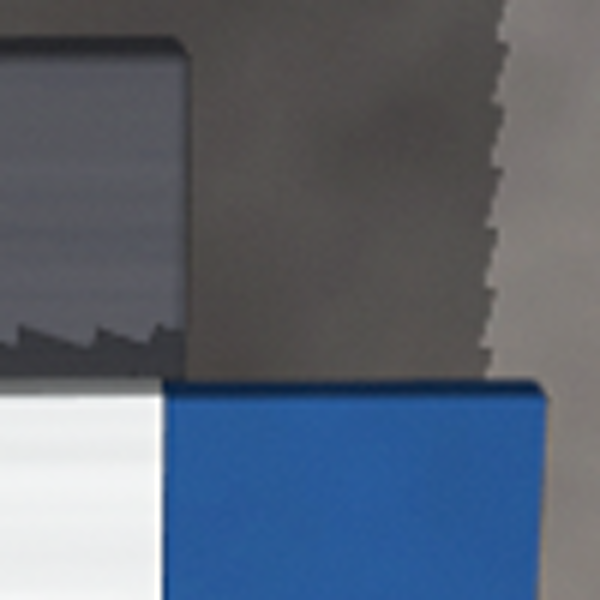

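Crop pixels: ledge end edge (188,60)–(186,370), dye line (163,395)–(164,590), plate end (546,395)–(539,590).

```bash
cat >> h.py <<'E'
from scipy.spatial.transform import Rotation
def wloc(d,uv,z):
    fx,fy,cx,cy=d["K"]; M=np.eye(4); M[:3,:3]=Rotation.from_quat(d["q"]).as_matrix(); M[:3,3]=d["p"]; M=M@d["T"]
    r=M[:3,:3]@np.array([(uv[0]-cx)/fx,(uv[1]-cy)/fy,1]); X=M[:3,3]+r*(z-M[2,3])/r[2]; return loc(X)
E
python3 - <<'E'
from h import *
d=np.load("w4.npz"); P=lambda u,v,z:wloc(d,((u+.5)/6-.5+315,(v+.5)/6-.5+195),z).round(2)
for n,u,v,z in [("ledge",188,60,.05),("ledge",186,370,.05),("line",163,395,.056),("line",164,590,.056),("end",546,395,.056),("end",539,590,.056)]: print(n,P(u,v,z))
E
```

```text
ledge [-65.99 137.97]
ledge [-32.89 138.4 ]
line [-32.02 135.62]
line [-10.42 136.09]
end [-32.03 175.24]
end [-10.43 175.73]
```

Short by about 2.6 mm. I'll push to TCP y ≈ 21.2, re-seat and check.

```bash
python3 - <<'E'
from cell import *; from h import *
Z=.0248
move_l(W(-.04,.009,.08),.25); move_l(W(.008,.009,.07),.25); move_l(W(.008,.009,Z),.15)
move_l(W(.008,.0211,Z),.015)
s=state(); print(loc(s["ee_pos"]),s["force"],s["time_s"])
move_l(W(.008,.009,Z),.1); move_l(W(.008,.009,.07),.2)
move_l(W(-.06,.100,.06),.25); move_l(W(-.06,.100,Z),.15)
hit=move_l(W(-.03,.100,Z),.025,f_stop=8)
s=state(); print(hit,loc(s["ee_pos"]),s["force"],s["time_s"])
move_l(W(-.06,.100,Z),.1); move_l(W(-.065,.17,.13),.25)
s=state(); w=camera("wrist"); cv2.imwrite("pics/w5.png",w["color"]); print(s["time_s"])
cv2.imwrite("pics/w5c.png",cv2.resize(w["color"][215:395,60:300],None,fx=3.3333,fy=3.3333,interpolation=cv2.INTER_CUBIC))
np.savez("w5.npz",p=s["ee_pos"],q=s["tool_rot"],T=w["T_tool_cam"],K=[w["fx"],w["fy"],w["cx"],w["cy"]])
d=np.load("w5.npz")
c=camera("top"); cv2.imwrite("pics/t5.png",cv2.resize(c["color"][130:300,215:385],None,fx=3.5,fy=3.5,interpolation=cv2.INTER_CUBIC))
E
```

```text
[ 8.01162517 20.79516232] [ 0.01046008 -2.03482327  1.10560135] 25.6167
True [-41.97461479 100.01508691] [-0.08140224  0.06804055 -0.99549645] 28.0917
29.075
```

View pics/w5.png

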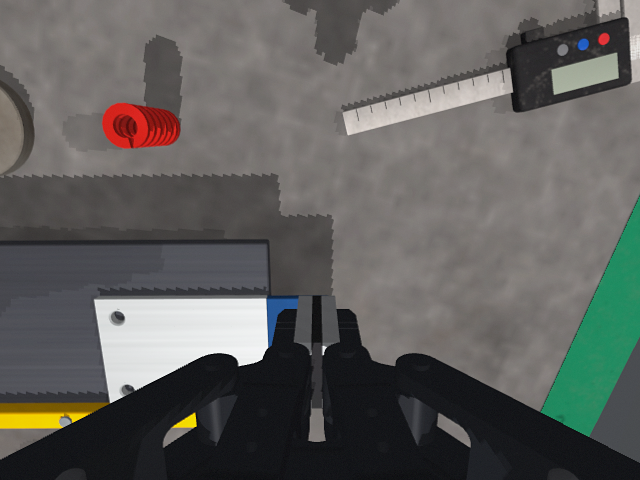

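Plate line at column ~267 and ledge end at ~269 near row 296: nearly aligned. I'll get these to subpixel by image gradient.

```bash
python3 - <<'E'
from h import *
d=np.load("w5.npz"); I=cv2.imread("pics/w5.png").astype(float)
def edge(r,a,b,ch):
    g=np.abs(np.diff(cv2.GaussianBlur(I[:,:,ch],(1,3),0)[r,a:b])); k=g.argmax(); s=slice(max(k-2,0),k+3); return a+.5+(np.arange(len(g))[s]@g[s])/g[s].sum()
def edgev(c,a,b,ch):
    g=np.abs(np.diff(I[a:b,c,ch])); k=g.argmax(); s=slice(max(k-2,0),k+3); return a+.5+(np.arange(len(g))[s]@g[s])/g[s].sum()
for r in range(248,286,9): u=edge(r,262,276,0); print("ledge",r,round(u,2),wloc(d,(u,r),.05).round(2))
for r in range(302,336,8): u=edge(r,258,275,2); print("line",r,round(u,2),wloc(d,(u,r),.056).round(2))
for c in range(110,185,15):
    a=edgev(c,385,412,0); e=edgev(c,290,303,2) ; print("col",c,"far/fence row",round(a,2),wloc(d,(c,a),.056).round(2),"near",wloc(d,(c,e),.056).round(2), I[396:410,c].astype(int)[::2].tolist())
E
```

```text
ledge 248 266.94 [-63.36 138.15]
ledge 257 267.65 [-57.44 138.42]
ledge 266 267.65 [-51.44 138.24]
ledge 275 267.82 [-45.38 138.17]
ledge 284 268.59 [-39.24 138.48]
line 302 266.15 [-29.28 137.31]
line 310 266.41 [-23.77 137.31]
line 318 266.7 [-18.19 137.33]
line 326 267.11 [-12.56 137.42]
line 334 267.4 [ -6.87 137.44]
col 110 far/fence row 402.62 [44.7  28.27] near [-31.37  37.95] [[228, 227, 225], [229, 229, 228], [233, 234, 231], [225, 223, 220], [22, 15, 13], [24, 21, 21], [26, 22, 21]]
col 125 far/fence row 395.33 [38.98 39.2 ] near [-31.43  47.51] [[13, 11, 10], [19, 14, 15], [22, 19, 18], [24, 20, 18], [25, 22, 19], [25, 21, 19], [22, 21, 21]]
col 140 far/fence row 387.93 [33.24 50.03] near [-31.5   57.07] [[21, 18, 17], [25, 22, 20], [22, 18, 16], [24, 21, 21], [22, 19, 20], [24, 20, 18], [25, 21, 19]]
col 155 far/fence row 386.5 [32.14 60.29] near [-31.57  66.62] [[26, 23, 22], [23, 22, 21], [23, 20, 17], [23, 18, 20], [22, 18, 19], [24, 20, 22], [25, 21, 22]]
col 170 far/fence row 397.33 [40.53 69.68] near [-31.63  76.18] [[24, 20, 19], [27, 21, 21], [22, 19, 19], [26, 23, 24], [24, 23, 19], [25, 21, 19], [25, 21, 19]]
```

View pics/w5c.png

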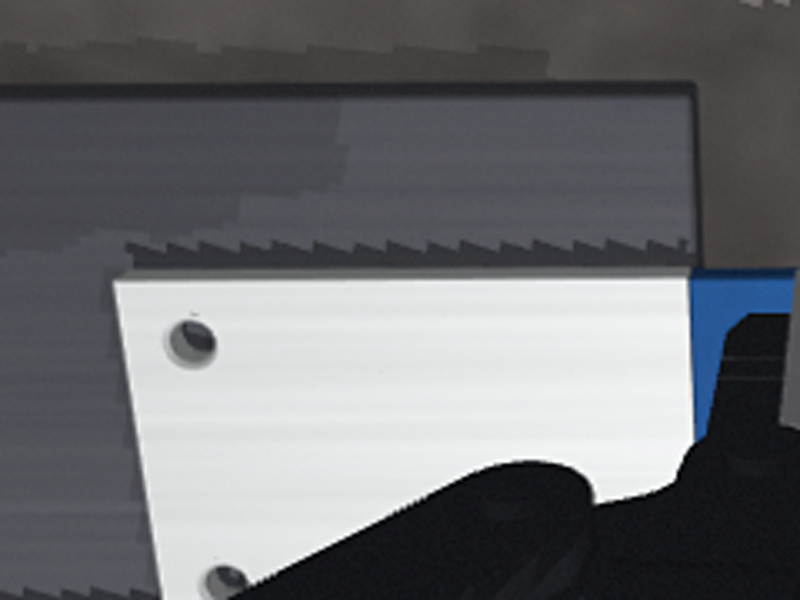

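The dark band right of the ledge edge is the end face seen obliquely, so the upper edge is at ~138.4 and the line at ~137.4. It is about 1 mm short. The plate side's slope matches the ledge's own, so it is flush. One more fine push, re-seat, and a check by code.

```bash
python3 - <<'E'
from cell import *; from h import *
Z=.0248
move_l(W(-.04,.010,.08),.25); move_l(W(.008,.010,.07),.25); move_l(W(.008,.010,Z),.15)
move_l(W(.008,.0221,Z),.015)
s=state(); print(loc(s["ee_pos"]),s["force"],s["time_s"])
move_l(W(.008,.010,Z),.1); move_l(W(.008,.010,.07),.2)
move_l(W(-.06,.100,.06),.25); move_l(W(-.06,.100,Z),.15)
hit=move_l(W(-.03,.100,Z),.025,f_stop=8)
s=state(); print(hit,loc(s["ee_pos"]),s["force"],s["time_s"])
move_l(W(-.06,.100,Z),.1); move_l(W(-.065,.12,.13),.25); sleep(.2)
s=state(); w=camera("wrist"); cv2.imwrite("pics/w6.png",w["color"]); print(s["time_s"])
np.savez("w6.npz",p=s["ee_pos"],q=s["tool_rot"],T=w["T_tool_cam"],K=[w["fx"],w["fy"],w["cx"],w["cy"]])
I=w["color"].astype(float); d=np.load("w6.npz")
def peak(v,a): g=np.abs(np.diff(v)); k=g.argmax(); s=slice(max(k-2,0),k+3); return a+.5+(np.arange(len(g))[s]@g[s])/g[s].sum()
def pr(n,pts,z): A=np.array([wloc(d,p,z) for p in pts]); print(n,A.round(2).tolist())
# expected pixel of near plate edge/ledge edge: search bands
rows=[r for r in range(246,290,8)]
pr("ledge",[(peak(I[r,338,0:1] if 0 else I[r,335:356,1],335),r) for r in rows],.05)
pr("line",[(peak(I[r,335:352,2],335),r) for r in range(302,334,8)],.056)
pr("near plate",[(c,peak(I[285:310,c,2],285)) for c in range(190,290,25)],.056)
pr("near ledge",[(c,peak(I[225:260,c,2],225)) for c in range(60,330,60)],.05)
E
```

```text
[ 8.0494331  21.78925281] [ 0.13416771 -1.62982109  1.54007903] 31.7583
True [-42.20219934 100.00914151] [-0.29844182  0.39091143 -0.13846645] 34.2167
35.3167
ledge [[-66.26, 138.01], [-61.04, 138.45], [-55.77, 138.38], [-50.45, 137.1], [-45.07, 137.43], [-39.63, 137.58]]
line [[-31.07, 138.31], [-25.6, 132.55], [-20.08, 133.07], [-14.49, 133.72]]
near plate [[-30.95, 39.49], [-31.25, 55.39], [-31.49, 71.28], [-31.47, 87.15]]
near ledge [[-68.06, -41.04], [-65.15, -3.75], [-68.44, 34.26], [-68.67, 71.89], [-69.05, 109.51]]
```

The line's first point is at 138.31 against the ledge at 138.4, but other points are occluded or shadowed. I'll repeat this from the w5 pose, where the method worked.

```bash
python3 - <<'E'
from cell import *; from h import *
move_l(W(-.065,.17,.13),.2); sleep(.2)
s=state(); w=camera("wrist"); cv2.imwrite("pics/w7.png",w["color"]); print(s["time_s"])
d=dict(p=s["ee_pos"],q=s["tool_rot"],T=np.array(w["T_tool_cam"]),K=[w["fx"],w["fy"],w["cx"],w["cy"]]); I=w["color"].astype(float)
def peak(v,a): g=np.abs(np.diff(v)); k=g.argmax(); q=slice(max(k-2,0),k+3); return a+.5+(np.arange(len(g))[q]@g[q])/g[q].sum()
def pr(n,pts,z): A=np.array([wloc(d,p,z) for p in pts]); print(n,A.round(2).tolist()); return A
pr("ledge",[(peak(I[r,262:276,0],262),r) for r in range(248,286,6)],.05)
pr("line",[(peak(I[r,258,2:3] if 0 else I[r,258:276,2],258),r) for r in range(302,336,6)],.056)
a=pr("plate near",[(c,peak(I[290:306,c,2],290)) for c in range(115,260,12)],.056)
b=pr("ledge near",[(c,peak(I[232:250,c,1],232)) for c in range(20,260,20)],.05)
print(np.polyfit(a[:,1],a[:,0],1),np.polyfit(b[:,1],b[:,0],1))
E
```

```text
35.9667
ledge [[-63.96, 138.76], [-60.02, 138.68], [-56.05, 138.53], [-52.06, 138.4], [-48.03, 138.75], [-43.97, 138.76], [-39.88, 138.64]]
line [[-29.9, 138.43], [-25.79, 138.47], [-21.64, 138.61], [-17.46, 138.6], [-13.25, 138.53], [-9.0, 138.65]]
plate near [[-31.11, 40.48], [-31.11, 48.13], [-31.1, 55.78], [-31.19, 63.44], [-31.2, 71.09], [-31.18, 78.73], [-31.47, 86.41], [-31.44, 94.05], [-31.49, 101.7], [-31.71, 109.36], [-31.7, 117.0], [-31.69, 124.64], [-31.77, 132.29]]
ledge near [[-68.18, -17.64], [-68.21, -5.04], [-68.3, 7.57], [-68.31, 20.15], [-68.38, 32.75], [-68.38, 45.34], [-68.66, 57.95], [-68.85, 70.55], [-68.94, 83.13], [-68.9, 95.71], [-68.87, 108.28], [-68.93, 120.86]]
[-8.34380577e-03 -3.06766079e+01] [-6.44467467e-03 -6.82438791e+01]
```

Dye line 138.55 against ledge end 138.67, plate side parallel to the ledge within 2 mrad and seated, and the arm is clear.

```bash
python3 -c "
from cell import *
print(job_done())"
```

```text
the job is handed in; nothing more can be done
None
```

I pushed the plate along the ledge until only its blue strip sticks out: the dye line measured about 0.1 mm from the ledge's left end. It lies against the fence, parallel within about 2 mrad. Nothing I saw disturbed the bystanders, and I handed the job in at about 36 s.

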